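# Feed bearings through the gate

## Task

Sweep the three loose ball bearings that lie in the plywood tray through the narrow gate in its fence, one at a time, so that each drops into the slot behind the gate. Only push them along the tray floor with the fingers, without picking up or lifting any of them, and leave the dowel stub and the wooden offcut standing in the tray where they are.

Things in the scene. Friction and masses are not known exactly. Their poses are not given: they have to be found in the camera images.
- tray: plywood feeder tray fixed on the bench; place and yaw vary. Origin at bench height under the centre of the sweeping floor; x points from the robot's side to the gate, y left, z up. Flat floor 78 mm above the bench, x -95 to +95 mm, y -150 to +150 mm inside a fence 10 mm thick, 14 mm high over the floor (top at 92 mm), closed all round except for the gate in its +x side.
- gate (a point): middle of the gate, at floor height, at the fence's inner face (tray x = +95, y = 0, z = 78 mm); axes as the tray's. The gate is an opening 46 mm wide (y) through the 10 mm fence, open above. The floor ends inside it at tray x = +97 mm, where the slot begins: a bearing pushed until its centre is 5 mm or more past that edge tips and drops in.
- slot (a point): middle of the slot's bottom (tray x = +126, y = 0, z = 6 mm); axes as the tray's. The slot is an open-topped pocket directly behind the gate: tray x +97 to +155 mm, y -25 to +25 mm, bottom 72 mm below the tray floor, its outer walls 10 mm thick and as high as the fence. It has room for all three bearings.
- bearing_a: ball bearing lying flat: steel ring with dark seals and a dark 12 mm bore (look only: it behaves as a solid disc), 32 mm outside diameter, 10 mm thick, about 0.04 kg, free to slide. Origin at its centre, 5 mm above the tray floor at the start; z is its axis, up. It starts in the right (-y) part of the tray, its centre at tray x -40 to -5 mm.
- bearing_b: ball bearing lying flat: steel ring with dark seals and a dark 12 mm bore (look only: it behaves as a solid disc), 32 mm outside diameter, 10 mm thick, about 0.04 kg, free to slide. Origin at its centre, 5 mm above the tray floor at the start; z is its axis, up. It starts in the middle of the tray, its centre at tray x -40 to -5 mm.
- bearing_c: ball bearing lying flat: steel ring with dark seals and a dark 12 mm bore (look only: it behaves as a solid disc), 32 mm outside diameter, 10 mm thick, about 0.04 kg, free to slide. Origin at its centre, 5 mm above the tray floor at the start; z is its axis, up. It starts in the left (+y) part of the tray, its centre at tray x -40 to -5 mm.
- dowel_stub: round wooden dowel stub standing on end on the tray floor near the gate-side fence, beside the gate; 26 mm diameter, 42 mm tall, loose. Origin at the centre of its underside, z up. To be left standing where it is.
- offcut: rectangular dark wooden offcut lying on the tray floor near the gate-side fence, on the other side of the gate from the dowel stub; 36 x 28 mm (x, y), 20 mm tall, loose. Origin at the centre of its underside, z up. To be left where it is.
Things that resemble listed ones, but are neither listed nor needed, are in the scene too. What is shaped like the dowel_stub but pink or turquoise is not meant.

How it is judged:
By the outcome, as a careful person would: the job done as asked, in the order asked, and still so for the second after the job is handed in, with the robot touching nothing.
It also fails if it takes over 72 s, if anything falls off the work surface, if the arm or the gripper's body presses on something with over 40 N, if the wrist force passes 120 N, or if a joint passes its speed limit or range.

## Robot

A 7-joint arm with a two-finger parallel gripper is mounted at the origin on the work surface. World frame = base frame: x ahead of the robot, y to its left, z up, the work surface at z = 0. Lengths are in m, angles in rad, forces in N, time in s.
With the tool pointing down it reaches from about 0.35 to 0.9 m from the base axis. Payload 19.9 kg.
Tool frame: the origin (TCP) lies midway between the tips of the shut fingers; the grasp point (between the pads) lies 19 mm behind it; x points along the fingers, z is the direction in which the jaws open and shut, and the axes are right-handed (so a half turn about x gives the same grasp; the last joint's range is limited). The gripper opens to 94 mm and grips with 3 to 60 N. Pads are 16 mm wide; open, the fingers measure 119 mm over their backs; the gripper's body (75 mm by 177 mm) begins 78 mm behind the grasp point.
Start: joints at [-1.212, 0.417, -0.01, 1.614, 0.005, 1.111, -0.053], TCP at [0.243, 0.576, 0.205] pointing down, gripper open.
Joint ranges: [-2.81, 2.81], [-0.39, 2.02], [-1.27, 1.25], [0.06, 2.57], [-1.19, 4.33], [0.19, 2], [-2.82, 2.82]. Speed limits (rad/s): [1.89, 1.89, 2.39, 2.39, 3.01, 3.01, 3.01].

## Interface

Orientations are given as a rotation vector (axis times angle).
In Python, from workcell import manip, fingers, optics, job_done, spot_in, cut_out, pinpoint gives the robot as it stands. Calls block until the motion is done:
- manip.move_pose(position, orientation): joint-space move of the TCP to a pose.
- manip.move_linear(position, max_speed=0.15, rot=None): straight line of the TCP; rot=None keeps the orientation; max_speed is the mean speed in m/s.
- manip.move_j(angles): joint-space move.
- fingers.set_gripper(opening, grasp_force=None): opening from 0.0 (shut) to 1.0 (fully open); grasp_force is the grip in N (None keeps the last); returns when the fingers have stopped.
- manip.pause(seconds).
- manip.ik(position, orientation): joint angles nearest the present ones, or None.
- manip.state(): the state.
- optics.get_image(name): name is "side" or "top" or "wrist"; returns (picture, depth): 480x640x3 uint8, red, green, blue; 480x640 float32, m along the optical axis (not along the pixel's ray), 0 where there is no reading.
- optics.camera_info(name): a dict with "mtx" (3x3 intrinsics, pixels), "rvec" (rotation vector, rad) and "tvec" (3), from world to camera coordinates, as OpenCV has them. Camera axes: x right, y down, z forward; pixel columns grow to the right and rows downward; lengths in m; the calibration is good to about 2 mm. A picture is of the moment at which its call begins: read the wrist's pose just before it. camera_info takes no time and is no camera call; for the wrist camera it gives the pose at the moment of the call.
A pose or a line that the arm cannot do raises manip.Unreachable and nothing moves.
- job_done(): hands the job in, once; it reports no verdict.
Trained networks look in the newest picture that a camera, given by its name, has taken for a name from the list of things; names that differ only in an ending like _2 or _b are one class to them, and where a whole thing is asked for, a point or a joint stands for the part that bears it (a point fixed in the world has none). Each returns a list of dicts, best first, with "p" (0 to 1); they miss things now and then, are a little off and sometimes report something else, mostly with a low value. They report only what shows in the picture. A call takes as long as a camera call. They do not tell look-alikes from the thing itself.
- spot_in(camera, target): "pixel" ([column, row] in pixels, amid what is visible of it).
- cut_out(camera, target): "mask" (480x640 bool, what is visible of it) and "pixel" ([column, row] in pixels, amid what is visible of it).
- pinpoint(camera, target): "pixel" ([column, row] in pixels: a listed point, or the origin of a listed thing).
The state is a dict: "clock": time; "joint_positions": joint angles; "dq": joint speeds; "effort": joint torques, N m; "ee_pos": TCP position; "tool_rot": TCP orientation; "contact_force": force on the tool from outside, world axes, zero at the start; "wrist_torque": the same for the moment, N m; "gripper_width": opening from 0.0 (shut) to 1.0 (fully open).
Only numpy, scipy, OpenCV 4.12 (cv2) and the standard library are available. Lean on these libraries where they do the work, as an engineer would, in place of code of your own. Each camera call takes 0.05 s, during which the arm holds its last target.

## Working session

There is one attempt and no reset: what is moved stays moved. The work goes in short steps, each a Python script; the robot and the scene stay as the last script left them, time stands still between calls to the robot, and variables do not carry over. Pictures are saved under pics/ and viewed, and the job is handed in when it is done.

```bash
mkdir -p pics; ls
python3 - <<'E'
from workcell import manip, fingers, optics, job_done, spot_in, cut_out, pinpoint
import cv2
for n in ("top","side","wrist"):
    im,d=optics.get_image(n); cv2.imwrite(f"pics/{n}0.png",im[:,:,::-1])
    print(n,optics.camera_info(n))
    for t in ("bearing_a","dowel_stub","offcut","gate","slot","tray"):
        print(t,[(r["pixel"],round(r["p"],2)) for r in pinpoint(n,t)][:5])
print(manip.state())
E
```

```text
pics
top {'mtx': array([[477.8229211 ,   0.        , 325.23832055],
       [  0.        , 477.8229211 , 231.40526856],
       [  0.        ,   0.        ,   1.        ]]), 'rvec': array([ 2.16266382, -2.17212905,  0.03981751]), 'tvec': array([0.07310301, 0.55776882, 0.74399287])}
bearing_a [([364.3, 275.0], 0.91), ([427.8, 281.5], 0.87), ([305.9, 274.3], 0.74)]
dowel_stub [([315.1, 213.9], 0.73), ([302.9, 159.3], 0.71)]
offcut [([415.3, 221.1], 0.9), ([428.1, 281.4], 0.29)]
gate [([372.7, 196.2], 0.59)]
slot [([369.5, 184.2], 0.59)]
tray []
side {'mtx': array([[577.82541554,   0.        , 319.22881108],
       [  0.        , 577.82541554, 249.1972567 ],
       [  0.        ,   0.        ,   1.        ]]), 'rvec': array([ 0.82628856, -2.33279388,  1.34951165]), 'tvec': array([0.47590601, 0.22030221, 0.4921497 ])}
bearing_a [([343.4, 274.1], 0.75), ([434.7, 222.8], 0.66), ([387.5, 245.8], 0.62), ([371.8, 207.8], 0.44)]
dowel_stub [([295.8, 248.3], 0.94), ([250.6, 374.6], 0.82)]
offcut [([371.6, 206.3], 0.77)]
gate [([323.1, 216.5], 0.85)]
slot [([345.9, 273.9], 0.24)]
tray [([375.4, 29
[... 363 characters left out ...]
: 1.05, 'joint_positions': array([-1.21248567,  0.41739632, -0.01029389,  1.61360982,  0.00470111,
        1.11070304, -0.05300603]), 'dq': array([ 1.52681171e-03, -1.40815637e-04, -2.70912562e-05, -7.04991630e-05,
        4.38367354e-04,  1.59517376e-03,  2.20698889e-04]), 'effort': array([ 7.46196583e-04, -8.51034594e+01,  6.38231747e-01, -4.26284087e+01,
       -4.89266671e-02,  1.38427000e-02,  5.16462546e-05]), 'ee_pos': array([0.24326919, 0.57568342, 0.20542328]), 'tool_rot': array([-0.90992234,  1.37227993,  0.90977971]), 'contact_force': array([ 0.19249245,  0.49601042, -0.12722105]), 'wrist_torque': array([-0.03722131, -0.02652697, -0.02101817]), 'gripper_width': 1.0018898864899155}
```

View pics/top0.png

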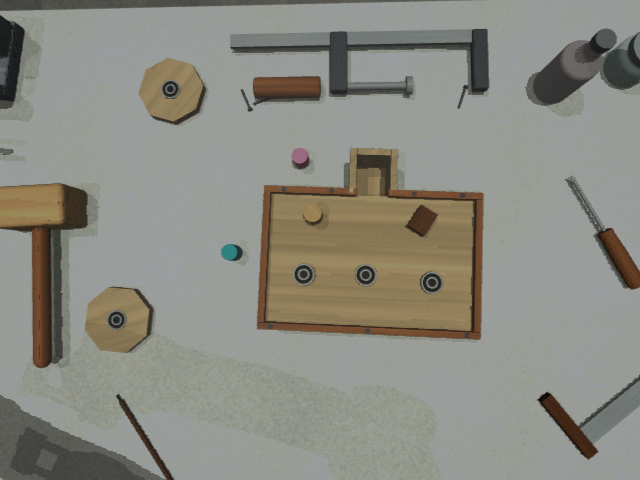

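View pics/side0.png

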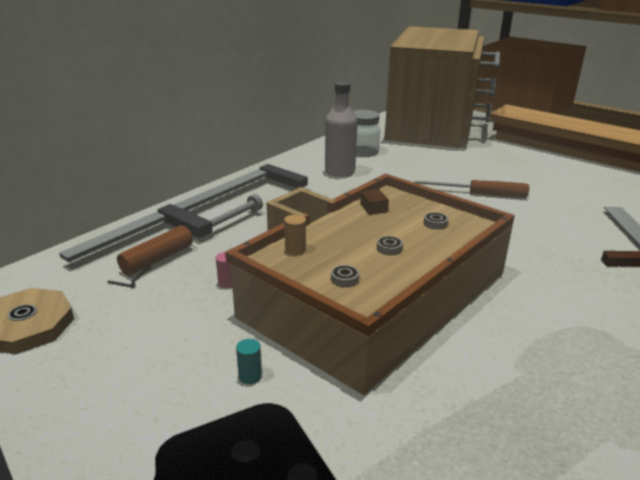

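```bash
cat > h.py <<'E'
from workcell import manip, fingers, optics, job_done, spot_in, cut_out, pinpoint
import cv2, numpy as np
from scipy.spatial.transform import Rotation as R
def unproj(cam,px,z):
    c=optics.camera_info(cam); Rm=cv2.Rodrigues(c["rvec"])[0]; t=c["tvec"]
    px=np.atleast_2d(np.array(px,float))
    n=np.c_[px,np.ones(len(px))]@np.linalg.inv(c["mtx"]).T
    d=n@Rm; o=-Rm.T@t
    return o+d*((z-o[2])/d[:,2])[:,None]
def rig2d(P,Q):  # tray->world
    pm,qm=P.mean(0),Q.mean(0); H=(P-pm).T@(Q-qm)
    a=np.arctan2(H[0,1]-H[1,0],H[0,0]+H[1,1]); c,s=np.cos(a),np.sin(a)
    M=np.array([[c,-s],[s,c]]); return a,qm-M@pm
E
python3 - <<'E'
from h import *
im=cv2.imread("pics/top0.png"); hsv=cv2.cvtColor(im,cv2.COLOR_BGR2HSV)
b,g,r=[im[:,:,i].astype(int) for i in range(3)]
m=((r-g>35)&(r>80)&(r-b>55)).astype(np.uint8); m[:, :250]=0;m[:,495:]=0;m[:175]=0;m[350:]=0
cv2.imwrite("pics/m.png",np.hstack([m[150:360,240:500]*255]))
big=cv2.resize(im[140:350,240:500],None,fx=3,fy=3,interpolation=cv2.INTER_CUBIC);cv2.imwrite("pics/crop.png",big[:600])
E
```

```text
(no output)
```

View pics/crop.png

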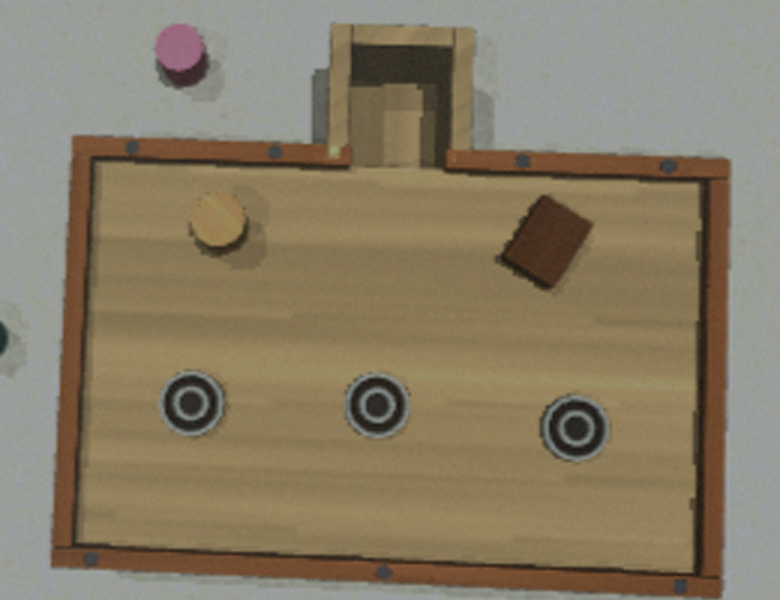

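View pics/m.png

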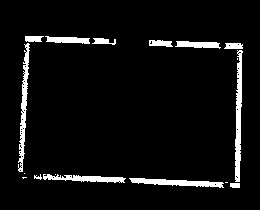

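Run:
```python
from h import *
C=lambda L:np.array(L)/3.+[240,140]-0.33
out=C([(73,136),(730,160),(722,597),(52,567)])
inn=None
P=np.array([(105,160),(105,-160),(-105,-160),(-105,160)])/1000.
W=unproj("top",out,0.092)[:,:2]
a,t=rig2d(P,W);M=np.array([[np.cos(a),-np.sin(a)],[np.sin(a),np.cos(a)]])
print("yaw",a,"t",t); print("resid mm",((P@M.T+t-W)*1000).round(1).tolist())
np.savez("tray.npz",a=a,t=t)
T=lambda px,z:((unproj("top",px,z)[:,:2]-t)@M*1000).round(1)
print("bearings c,b,a",T(C([(192,403),(377,405),(575,428)]),0.088).tolist())
print("gate net",T([(372.7,196.2)],0.078), "gate edges",T(C([(350,157),(446,163)]),0.092).tolist())
print("dowel top",T(C([(218,219)]),0.12), "offcut top corners",T(C([(545,195),(592,224),(550,288),(502,257)]),0.098).tolist())
for n in ("side",):
  pass
im,d=optics.get_image("top")
ci=optics.camera_info("top");Rm=cv2.Rodrigues(ci["rvec"])[0]
for u,v in ((335,245),(400,250),(366,310)):
  p=Rm.T@(np.linalg.inv(ci["mtx"])@[u,v,1]*d[v,u]-ci["tvec"]);print(p)
# side cam check
T2=lambda px,z:((unproj("side",px,z)[:,:2]-t)@M*1000).round(1).tolist()
print(T2([(343.4,274.1),(387.5,245.8),(434.7,222.8)],0.083), T2([(323.1,216.5)],0.078))
```

```text
yaw -0.04390947111453265 t [0.51048844 0.00349752]
resid mm [[0.5, 0.7], [1.0, -0.8], [-1.1, -0.9], [-0.5, 1.0]]
bearings c,b,a [[-23.4, 95.5], [-20.7, 6.0], [-27.7, -89.1]]
gate net [[95.7 -1.4]] gate edges [[98.9, 23.5], [97.6, -23.1]]
dowel top [[63.2 84.5]] offcut top corners [[82.9, -70.2], [69.8, -92.9], [38.4, -73.8], [52.4, -50.6]]
[0.53376652 0.05428653 0.07747267]
[ 0.52588791 -0.04107972  0.07965395]
[0.43836438 0.00934494 0.07654259]
[[-18.7, 95.6], [-18.2, 9.7], [-28.8, -82.1]] [[97.8, -4.5]]
```

```bash
cat >> h.py <<'E'
f=None
try: f=np.load("tray.npz")
except Exception: pass
if f is not None:
    A=float(f["a"]);t0=f["t"];MM=np.array([[np.cos(A),-np.sin(A)],[np.sin(A),np.cos(A)]])
G=0.018; OFF=np.sqrt(.016**2-(G/2)**2)+.008
ZP=.0815; ZH=.15
def W(p,z): return np.r_[MM@(np.array(p)/1000)+t0,z]
def orient(u):
    uw=MM@u; best=None
    q=manip.state()["joint_positions"]
    for s in (1,-1):
        z=s*np.array([-uw[1],uw[0],0]);x=np.array([0,0,-1.]);y=np.cross(z,x)
        rv=R.from_matrix(np.c_[x,y,z]).as_rotvec()
        yield rv
def push(p,q,speed=.08,clear=6.,dry=False,):
    p=np.array(p,float);q=np.array(q,float);u=(q-p)/np.linalg.norm(q-p)
    s=p-u*(OFF*1000+clear); e=q-u*OFF*1000
    q0=manip.state()["joint_positions"]; c=[]
    for rv in orient(u):
        k=manip.ik(W(s,ZH),rv)
        if k is not None: c.append((np.abs(k-q0).max(),rv,k))
    c.sort(key=lambda v:v[0]); rv=c[0][1]
    if dry: print(s,e,[(v[0].round(2),v[2].round(2)) for v in c]); return
    manip.move_pose(W(s,ZH),rv)
    manip.move_linear(W(s,ZP),max_speed=.12)
    print("down F",manip.state()["contact_force"].round(1))
    manip.move_linear(W(e,ZP),max_speed=speed)
    st=manip.state();print("end F",st["contact_force"].round(1),"z",st["ee_pos"].round(4))
    manip.move_linear(W(e-u*10,ZP),max_speed=.1)
    manip.move_linear(W(e-u*10,ZH),max_speed=.2)
    print("clock",manip.state()["clock"])
def look(n,cam="top"):
    im,d=optics.get_image(cam);cv2.imwrite(f"pics/{n}.png",im[:,:,::-1])
    for r in pinpoint(cam,"bearing_a"):
        print(np.round(r["pixel"],1),round(r["p"],2),((unproj(cam,r["pixel"],.083)[0,:2]-t0)@MM*1000).round(1))
E
python3 - <<'E'
from h import *
for p,q in (((-20.7,6),(108,0)),((-27.7,-89.1),(-27.7,0)),((-23.4,95.5),(-23.4,0)),((-25,0),(108,0))): push(p,q,dry=True)
manip.move_pose(manip.state()["ee_pos"]*[0,0,0]+np.r_[W((-60,0),.22)],list(orient(np.array([1.,0])))[0]) if 0 else None
fingers.set_gripper(G/.094)
print(manip.state()["gripper_width"]*94,manip.state()["clock"])
E
```

```text
[-47.89921482   7.26802866] [86.7942755   0.98861186] [(np.float64(1.47), array([-0.79,  0.26,  0.8 ,  2.08, -0.23,  0.9 , -1.52])), (np.float64(1.55), array([-0.49,  0.21,  0.45,  2.07, -0.12,  0.88,  1.5 ]))]
[ -27.7        -116.32875656] [-27.7        -21.22875656] [(np.float64(0.87), array([-0.55,  0.34,  0.86,  2.02, -0.32,  0.92,  0.43])), (np.float64(2.52), array([-0.71,  0.43,  1.09,  2.02, -0.47,  0.97, -2.57]))]
[-23.4        122.72875656] [-23.4         21.22875656] [(np.float64(0.51), array([-0.73,  0.3 ,  0.49,  1.97, -0.18,  0.91, -0.19])), (np.float64(2.83), array([-0.3 ,  0.28, -0.01,  1.95,  0.  ,  0.91,  2.78]))]
[-52.22875656   0.        ] [86.77124344  0.        ] [(np.float64(1.41), array([-0.8 ,  0.25,  0.82,  2.09, -0.23,  0.89, -1.46])), (np.float64(1.62), array([-0.49,  0.2 ,  0.46,  2.08, -0.12,  0.88,  1.56]))]
18.30895350764158 2.325
```

Run:
```python
from h import *
p=(-20.7,6)
u=np.array([128.7,-6]);u/=np.linalg.norm(u)
rvs=[rv for rv in orient(u)]
manip.move_pose(W((-48,7.3),.20),rvs[0] if np.abs(manip.ik(W((-48,7.3),.2),rvs[0])[6])<1.51 else rvs[1])
push(p,(108,0))
look("b1"); look("b1s","side")
```

```text
down F [-0.1 -0.2 -0.1]
end F [-0.3  0.1 -0.1] z [0.597  0.0007 0.0816]
clock 8.1083
[303.5 274.4] 0.46 [-24.1  96.1]
[345.1 275. ] 0.97 [-21.3  95.8]
[434.1 221.6] 0.54 [-26.4 -84.6]
```

View pics/b1.png

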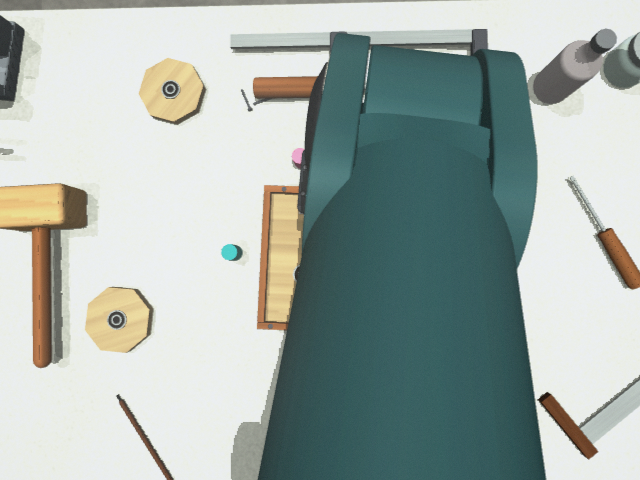

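View pics/b1s.png

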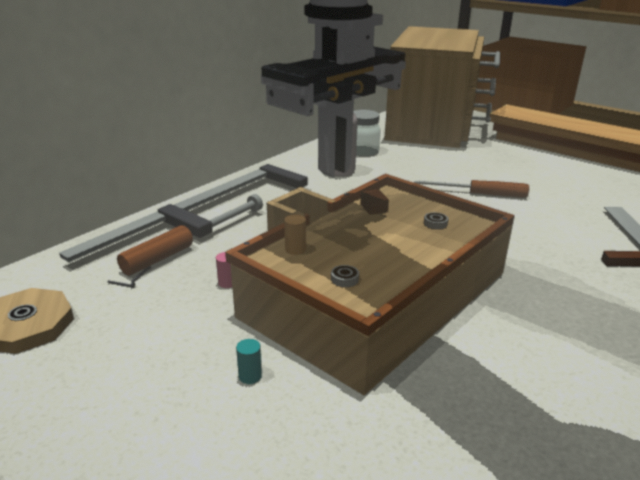

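b no longer shows on the floor in the side view. Only c (345,275) and a (434,222) remain, and the dowel and offcut are unmoved. Next is bearing a.

Run:
```python
from h import *
push((-27.7,-89.1),(-27.7,0),speed=.07)
look("a1s","side")
```

```text
down F [ 0.5 -0.3 -0. ]
end F [-0.3 -0.6 -0.4] z [ 0.4819 -0.0169  0.0815]
clock 12.4167
[399.2 246.2] 0.64 [-29.4   0.9]
[344.1 275.3] 0.6 [-20.9  97. ]
```

View pics/a1s.png

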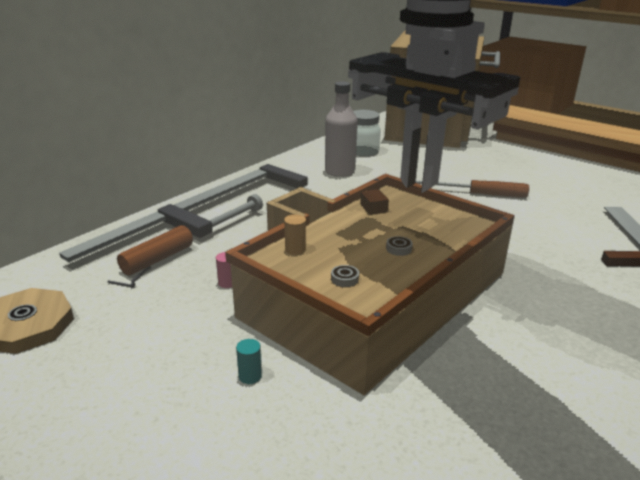

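a is now in the middle lane at (399,246), about tray (-28, 0). I'll push it through, then bring c to the middle.

Run:
```python
from h import *
push((-27.7,0.5),(108,0))
look("a2s","side")
```

```text
down F [-0.7 -0.8  0.1]
end F [ 0.5 -0.7  0.2] z [ 5.97e-01 -2.00e-04  8.16e-02]
clock 17.1667
[343.2 274.1] 0.85 [-18.6  95.8]
```

View pics/a2s.png

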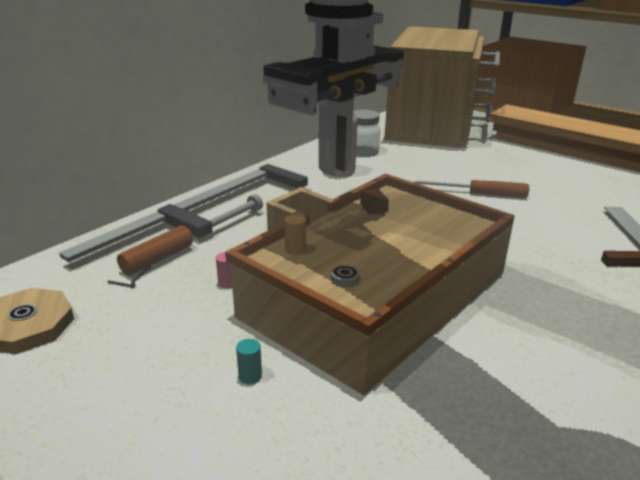

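Only c (345,275) is left on the floor; the dowel and offcut are unmoved.

Run:
```python
from h import *
push((-23.4,95.5),(-23.4,0),speed=.07)
look("c1s","side")
```

```text
down F [-0.5  0.   0.3]
end F [-0.3  0.1  0.4] z [0.488  0.0261 0.0815]
clock 21.3917
[395.6 244.3] 0.63 [-23.4  -0. ]
```

View pics/c1s.png

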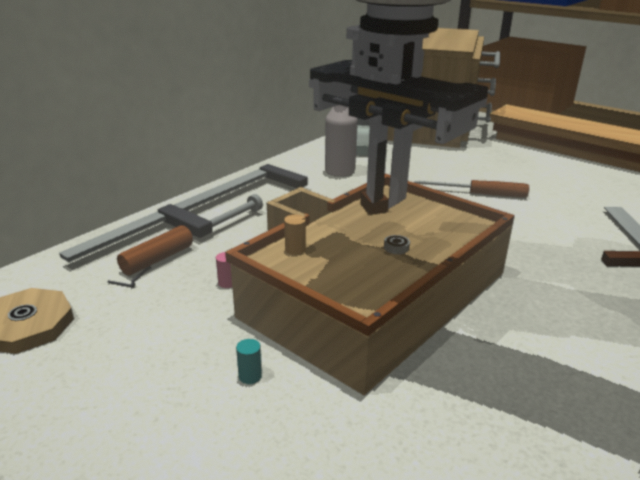

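c is centred in the lane at (396,244).

Run:
```python
from h import *
push((-23.4,0),(108,0))
rv=manip.state()["tool_rot"]
manip.move_linear(manip.state()["ee_pos"]+[0,0,.1],max_speed=.2)
manip.move_j([-1.212,.417,-.01,1.614,.005,1.111,-.053])
look("f","top");look("fs","side")
im=cv2.imread("pics/f.png");cv2.imwrite("pics/fc.png",cv2.resize(im[140:340,240:500],None,fx=3,fy=3,interpolation=cv2.INTER_CUBIC))
print(manip.state()["clock"])
```

```text
down F [-0.4  0.1  0.4]
end F [ 0.5  0.4 -0.3] z [ 5.969e-01 -3.000e-04  8.160e-02]
clock 26.1417
[372.4 187.3] 0.71 [108.2  -0.2]
[370.8 179.1] 0.51 [120.3   2.6]
[369.3 189.3] 0.48 [105.    4.3]
29.3833
```

View pics/fc.png

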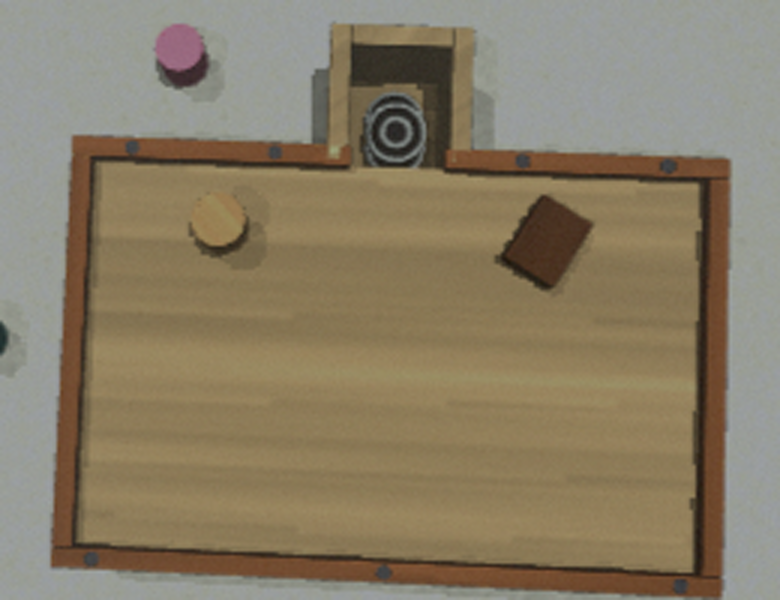

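View pics/fs.png

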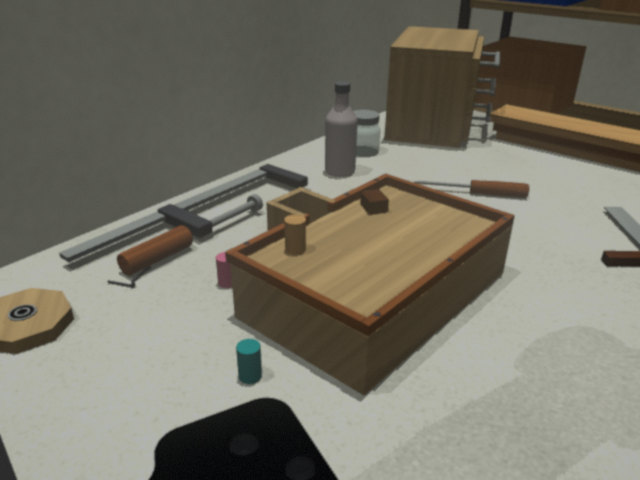

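The floor is clear, and the bearings look stacked in the slot at crop (395,130). The dowel and offcut are unchanged. I'll check depth in the slot before handing in.

Run:
```python
from h import *
im,d=optics.get_image("top");ci=optics.camera_info("top");Rm=cv2.Rodrigues(ci["rvec"])[0]
for v in range(166,200,3):
  print(v,[int(1000*(Rm.T@(np.linalg.inv(ci["mtx"])@[u,v,1]*d[v,u]-ci["tvec"]))[2]) for u in range(358,390,4)])
```

```text
166 [8, 9, 10, 10, 11, 11, 16, 14]
169 [7, 3, 8, 4, 3, 7, 6, 12]
172 [6, 6, 14, 15, 16, 3, 6, 12]
175 [4, 2, 14, 34, 34, 16, 5, 17]
178 [7, 17, 36, 34, 35, 35, 6, 17]
181 [5, 16, 35, 35, 34, 35, 5, 19]
184 [6, 35, 34, 36, 33, 35, 4, 20]
187 [6, 28, 33, 35, 33, 34, 7, 25]
190 [1, 24, 34, 35, 38, 32, 5, 24]
193 [4, 17, 25, 33, 35, 24, 4, 27]
196 [78, 78, 76, 75, 77, 77, 77, 79]
199 [76, 78, 74, 76, 77, 75, 77, 78]
```

The top surface sits at 35 mm, which matches three 10 mm bearings stacked flat on the 6 mm slot bottom.

```bash
python3 -c "
from workcell import job_done
print(job_done())"
```

```text
the job is handed in; nothing more can be done
None
```

All three bearings are in the slot, and I handed the job in. I pushed them along the floor with a narrow two-finger fork, one at a time: b straight through the gate, then a and then c, each to the middle first and then through.

- **Slot:** in the last pictures the tray floor is empty. Depth in the slot shows a stack about 35 mm high, where three bearings lying flat on the bottom should give 36 mm.
- **Dowel stub and offcut:** both look unmoved compared with the first picture.
- **Limits:** the wrist force readings I printed at the end of each descent and push stayed below about 1 N. The clock was at about 29 s when I made the last checks.
- **Disagreements:** early on, the side camera placed bearings up to about 7 mm off my top-camera positions; I used the top camera. After the first push the arm blocked the top view, so two network detections there were false and I judged from the side picture. No check failed at the end.

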